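# Battery pack from charger to syringe pump

## Robot

A 6-joint arm with a two-finger parallel gripper is mounted at the origin on the work surface. World frame = base frame: x ahead of the robot, y to its left, z up, the work surface at z = 0. Lengths are in m, angles in rad, forces in N, time in s.
With the tool pointing down it reaches from about 0.375 to 0.9 m from the base axis. Payload 3.1 kg.
Tool frame: the origin (TCP) lies on the mounting face of the last link; the fingertips stand 182 mm ahead of it and the grasp point (between the pads) lies 164 mm ahead of it; z points along the fingers, y is the direction in which the jaws open and shut (so a half turn about z gives the same grasp; the last joint's range is limited). The gripper opens to 87 mm and grips with 3 to 60 N. Pads are 19 mm wide; open, the fingers measure 117 mm over their backs; the gripper's body (75 mm by 190 mm) begins 51 mm behind the grasp point.
Start: joints at [-1.286, 0.527, 1.433, -0, 1.181, -0.178], TCP at [0.28, -0.559, 0.405] pointing down, gripper open.
Joint ranges: [-3.08, 3.08], [-0.75, 2.2], [0.22, 2.44], [-1.43, 4.57], [0, 2.65], [-2.85, 2.85]. Speed limits (rad/s): [2.79, 2.79, 3.14, 3.14, 3.14, 3.14].

## Interface

Orientations are given as a unit quaternion [x, y, z, w].
In Python, from rig import robot, camera, camera_model gives the robot as it stands.
- The arm moves only by the tool drive_tool, never from a script. Its argument "plan" is a list that holds one entry, the list of rows, each a list of 6 numbers: the shift along the world's x, y, z in units of 2.5 cm (1.0 is 2.5 cm), then the turn, a rotation vector about the world's x, y, z in units of 6 degrees (1.0 is 6 degrees). A call has 1 to 8 rows; each row shifts and turns the commanded pose from where the row before left it; what a row does not reach is not made up. A row lasts 1/8 s, in which the tool goes at most 62.5 mm and 10.7 degrees, less where a joint would pass 70% of its speed; a pose out of reach is approached as far as the arm can. A call with a number of a shift or a turn outside -1 to 1 is refused whole. A call with a gripper value outside its range is refused whole. "grip" is the closure, from 0 (fully open) to 1 (shut), set as the call begins (left out, the last holds). The fingers move at their own pace and stop on an object; "force" is the grip in N (left out, the last holds). Time passes only in rows, so rows that do not move let the fingers close. It gives the time, the measured TCP pose, the force and the opening at its end, in the units of the state.
- robot.get_obs(): the state, without advancing time (a new reading comes with each control period).
- camera(name): name is "side" or "top" or "wrist"; returns the picture (420x560x3 uint8, red, green, blue); there is no depth.
- camera_model(name): a dict with "K" (3x3 intrinsics, pixels), "k1" (the pictures are not rectified: a ray, as slopes to the right and down, at radius r is drawn at 1 + k1 r^2 times it, then the intrinsics apply), "world_to_cam" (4x4, takes a point from world to camera coordinates); the wrist camera has in their place "tool_from_camera" (4x4, takes a point from camera to tool coordinates, whose origin is the TCP and whose axes are the flange's). Camera axes: x right, y up, looking along -z (the intrinsics and any distortion apply to the point x, -y, -z); pixel columns grow to the right and rows downward; lengths in m; the calibration is good to about 2 mm. A picture is of the moment at which its call begins: read the wrist's pose just before it. camera_model takes no time and is no camera call.
- robot.hand_in(): hands the job in, once; it reports no verdict.
The state is a dict: "time": time; "q": joint angles; "joint_velocities": joint speeds; "joint_torque": joint torques, N m; "position": TCP position; "tool_rot": TCP orientation; "ft_force": force on the tool from outside, world axes, zero at the start; "moment": the same for the moment, N m; "grip_width": finger opening in m.
Only numpy, scipy, OpenCV 4.12 (cv2) and the standard library are available. Lean on these libraries where they do the work, as an engineer would, in place of code of your own. Each camera call takes 0.05 s, during which the arm holds its last target.

## Task

Move the battery pack from the charger to the syringe pump: press the charger's orange catch pad so that the pack pops loose, draw it out along its rails, then slide it gently into the pump's dovetail rails until the pump's catch has clicked up behind it, and let go. Never force or jam the pack, and leave the beaker, the bottle and the jar where they stand.

Things in the scene. Friction and masses are not known exactly. Their poses are not given: they have to be found in the camera images.
- pack: Battery pack, 62 mm tall, about 0.45 kg. Black dovetail foot 60 mm long (x), 10 mm thick, 54 mm wide below, 42 above; its nose (first 8 mm, +x end, enters first) 46 mm wide. On it a blue grip body 56 long, 26 wide (y), 52 mm tall: grip across y, high above the rails. Origin: centre of underside, x = insertion direction, z up. Starts latched home in the charger.
- charger: Grey charger, fixed. Dovetail channel along its x; insert towards +x, open mouth at -x, nearer the robot. Origin: on the table under the centre of a home pack (pack origin then at 0, 0, 20 mm, same heading). Channel floor 20 mm high; rail blocks 85 mm wide, tops 34 mm high. A 5-7 N ejector moves the freed pack 12 mm to -x; it then holds the catch down. From x = 60 mm a housing 60 mm tall.
- charger_mouth (a point): Centre of the charger's channel mouth, on its floor (20 mm high), at x = -62 mm in the charger's frame, where the slanted rails begin; flared guide plates reach 14 mm further out. Rails are 1.5 mm wider than the pack each side and let it lift 2.5 mm. Packs leave and enter only here, along x: clear once the pack's origin is 46 mm or more outside this point.
- charger_catch (a joint): Travel of the charger's catch in m: 0 up (holding the pack), 0.006 fully down. A steel tooth in the middle of the channel floor stands 4.5 mm proud behind the pack's rear end and frees the pack when pressed more than that. Spring 1 N at first, 2 N at the bottom, plus friction of the tooth on the pack (about 2 N).
- charger_pad (a point): Centre of the top of the charger's orange catch pad (26 by 30 mm, 16 mm above the table when up), outside the mouth at x = -93 mm in the charger's frame. Press it straight down.
- pump: White syringe pump, fixed; channel, mouth, catch pad and sizes as the charger's. Origin: on the table under a home pack, nominally: its stop, catch and ejector are set together up to 10 mm either way along x, unmeasured, so find home by feel. A push takes 5 to 12 N; over 20 N is forcing. Hard stop 3 mm past the click. From x = 63 mm a housing 62 mm tall, syringe on top to 95 mm.
- pump_mouth (a point): Centre of the pump's channel mouth, on its floor (20 mm high), at x = -62 mm in the pump's frame; shaped as the charger's mouth. The pack's nose meets the ramped tooth when the pack's origin is 14 mm (+-10) short of this point, rides over it holding it down, meets the ejector 50 mm (+-10) past this point, clicks at 62 mm (+-10). Let go, it is pushed back on the tooth.
- pump_catch (a joint): Travel of the pump's catch in m: 0 up, about 0.0045 while the pack rides over the tooth, back to 0 when it has clicked up behind the pack.
- beaker: Bystander: glass beaker, 68 mm wide, 85 mm tall; origin under its centre.
- reagent: Bystander: amber bottle, 60 mm wide, 110 mm tall; origin under its centre.
- jar: Bystander: small jar, 48 mm wide, 50 mm tall, standing between the two docks; origin under its centre.
There are look-alikes about, which are no part of the job. Several things have the shape of the pack; the one meant has the colours described above.

How it is judged:
On the way, in this order (a step that is already met when the one before it is completed fails the run):
1. the charger's catch is down and the pack has popped at least 6 mm outwards (value of joint charger_catch above 0.0035 m and x of pack in the frame of charger between -0.06 and -0.006 m), for 0.1 s.
2. the pack has been drawn out of the charger's mouth (x of pack in the frame of charger below -0.1 m), for 0.05 s.
3. the pack rides in the pump's rails with the pump's catch held down under it (value of joint pump_catch above 0.0015 m and x of pack in the frame of pump above -0.07 m and y of pack in the frame of pump between -0.005 and 0.005 m), for 0.1 s.
At the end, for the whole second after the job is handed in: Pack at rest, level, in the pump's rails with the pump's catch up again (within 1.5 mm) behind it: origin -13 to +15 mm along the pump's x, within 4 mm sideways, 16 to 25 mm high; beaker, bottle and jar within 20 mm of where they stood (value of joint pump_catch below 0.0015 m and x of pack in the frame of pump between -0.013 and 0.015 m and y of pack in the frame of pump between -0.004 and 0.004 m and z of pack in the frame of pump between 0.016 and 0.025 m and angle between pack's own z axis and vertical below 0.12 rad and linear speed of pack below 0.01 m/s and distance of each of beaker, reagent, jar from where it was at the start of the episode below 0.02 m); the robot touches nothing.
It fails at once if the pack is forced or jammed against the pump with more than 55 N (all contacts added up; a latched pack at rest has about 20) (contact force between pack and pump above 55 N).
It fails at once if the pack is forced against the charger with more than 55 N (all contacts added up; a latched pack at rest has about 20) (contact force between pack and charger above 55 N).
It fails at once if beaker, bottle or jar is knocked over or pushed away by more than 40 mm (angle between any of beaker, reagent, jar's own z axis and vertical above 0.5 rad or distance of any of beaker, reagent, jar from where it was at the start of the episode above 0.04 m).
It also fails if it takes over 70 s, if anything falls off the work surface, if the arm or the gripper's body presses on something with over 40 N, if the wrist force passes 120 N, or if a joint passes its speed limit or range.

## Working session

There is one attempt and no reset: what is moved stays moved. The work goes in short steps, Python scripts to look and compute and a tool call to move; the robot and the scene stay as the last step left them, time stands still between calls to the robot, and variables do not carry over. Pictures are saved under pics/ and viewed, and the job is handed in when it is done.

Besides the shell and the picture viewer there is one more tool, called in YAML: its name, and indented under it one key for each argument. drive_tool: Moves the arm, as the interface text tells. Shifts and turns lie within -1 to 1; 1 stands for 2.5 cm of shift or 6 degrees of turn. Its arguments: {"type":"object","properties":{"plan":{"type":"array","items":{"type":"array","items":{"type":"array","items":{"type":"number","minimum":-1,"maximum":1}}}},"grip":{"type":"number"},"force":{"type":"number"}},"required":["plan"]}

```bash
ls; mkdir -p pics; python3 - <<'E'
from rig import robot,camera,camera_model
import cv2,numpy as np
print({k:np.round(v,3) for k,v in robot.get_obs().items()})
for n in ("side","top","wrist"):
    cv2.imwrite(f"pics/{n}0.png",camera(n)[:,:,::-1]); m=camera_model(n); print(n,{k:np.round(v,4).tolist() for k,v in m.items()})
E
```

```text
pics
{'time': np.float64(0.0), 'q': array([-1.285,  0.528,  1.434, -0.   ,  1.181, -0.178]), 'joint_velocities': array([-0.   , -0.001,  0.   , -0.   ,  0.001, -0.   ]), 'joint_torque': array([-1.0000e-03, -4.4004e+01, -1.7659e+01,  6.3000e-02,  5.8000e-02,
       -0.0000e+00]), 'position': array([ 0.28 , -0.559,  0.404]), 'tool_rot': array([ 0.973,  0.23 , -0.   , -0.001]), 'ft_force': array([ 0.45 ,  0.302, -0.544]), 'moment': array([-0.047,  0.023,  0.022]), 'grip_width': np.float64(0.087)}
side {'K': [[534.136, 0.0, 275.9955], [0.0, 534.136, 207.6429], [0.0, 0.0, 1.0]], 'k1': -0.1901, 'world_to_cam': [[-0.9273, -0.3741, 0.0093, 0.4656], [0.2462, -0.5913, 0.768, -0.1461], [-0.2818, 0.7144, 0.6404, -1.4527], [0.0, 0.0, 0.0, 1.0]]}
top {'K': [[527.9293, 0.0, 279.2328], [0.0, 527.9293, 200.7577], [0.0, 0.0, 1.0]], 'k1': -0.1791, 'world_to_cam': [[0.0232, -0.9997, 0.0003, -0.0204], [0.9941, 0.0231, 0.1057, -0.519], [-0.1056, -0.0021, 0.9944, -1.5514], [0.0, 0.0, 0.0, 1.0]]}
wrist {'K': [[360.3668, 0.0, 271.499], [0.0, 360.3668, 203.7453], [0.0, 0.0, 1.0]], 'k1': -0.0149, 'tool_from_camera': [[0.0002, 0.9661, 0.2583, 0.0688], [1.0, -0.0004, 0.0007, 0.0001], [0.0008, 0.2583, -0.9661, 0.0203], [0.0, 0.0, 0.0, 1.0]]}
```

View pics/top0.png

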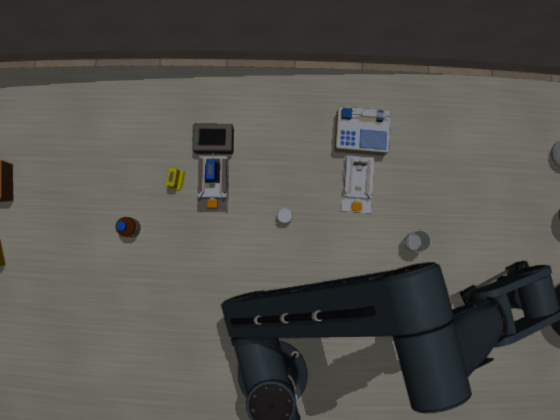

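View pics/side0.png

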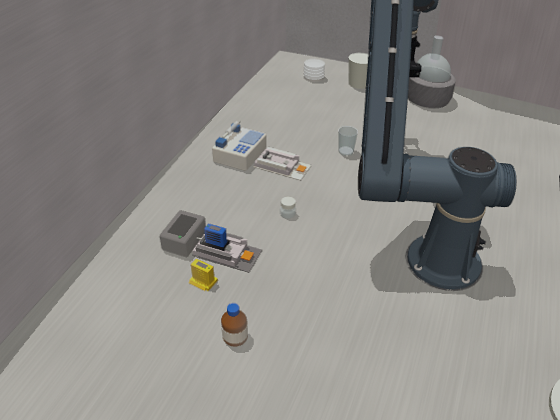

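View pics/wrist0.png

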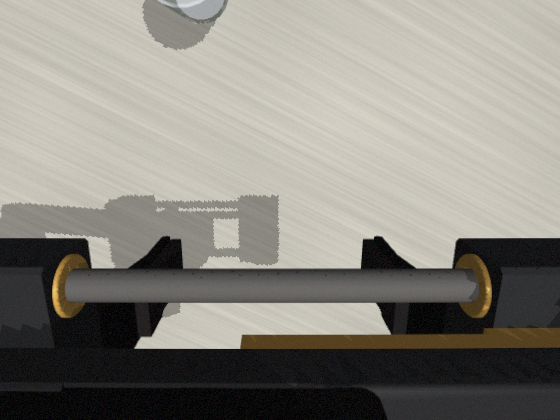

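Candidates in the top view: the blue pack on a black foot in the grey charger (211,175), which is the target; the yellow look-alike loose on the table (175,178); an orange-brown thing at the left edge (3,180). The charger's orange pad is at (212,203) and the pump's is at (357,207). Next I'll check this in a crop and measure coarsely.

```bash
cat > h.py <<'E'
import numpy as np,cv2
from rig import robot,camera,camera_model
from scipy.spatial.transform import Rotation as R
def tool():
    o=robot.get_obs(); T=np.eye(4); T[:3,:3]=R.from_quat(o["tool_rot"]).as_matrix(); T[:3,3]=o["position"]; return T
def cam2w(n,T=None):
    m=camera_model(n)
    return T@m["tool_from_camera"] if n=="wrist" else np.linalg.inv(m["world_to_cam"])
def ray(n,px,T=None):
    m=camera_model(n); 
    u=cv2.undistortPoints(np.array([[px]],float),np.array(m["K"]),np.array([m["k1"],0,0,0.]))[0,0]
    C=cam2w(n,T); return C[:3,3],C[:3,:3]@np.array([u[0],-u[1],-1])
def plane(n,px,z,T=None):
    o,d=ray(n,px,T); return o+d*(z-o[2])/d[2]
def proj(n,P,T=None):
    m=camera_model(n);C=np.linalg.inv(cam2w(n,T)); p=C[:3,:3]@np.array(P)+C[:3,3]; x,y=p[0]/-p[2],-p[1]/-p[2]
    s=1+m["k1"]*(x*x+y*y); K=m["K"]; return np.array([K[0][0]*x*s+K[0][2],K[1][1]*y*s+K[1][2]])
def mask(im,lo,hi,minA=10):
    h=cv2.cvtColor(im,cv2.COLOR_RGB2HSV); m=cv2.inRange(h,np.array(lo),np.array(hi))
    n,l,s,c=cv2.connectedComponentsWithStats(m)
    return m,[(s[i,4],c[i].round(1).tolist(),s[i,:4].tolist()) for i in range(1,n) if s[i,4]>=minA]
E
python3 - <<'E'
from h import *
im=cv2.imread("pics/top0.png")[:,:,::-1]
for nm,lo,hi in (("orange",(8,180,150),(20,255,255)),("blue",(105,150,60),(125,255,255))):
    for a,c,b in mask(im,lo,hi)[1]: print(nm,a,c,b,plane("top",c,.016 if nm=="orange" else .072).round(3))
for nm,px,z in (("jar",(285,216),.05),("beaker",(416,241),.04),("bottle",(126,227),.1),("yellow",(175,178),.05)): print(nm,plane("top",px,z).round(3))
im=im[:,:,::-1]
a=cv2.resize(im[110:240,100:240],None,fx=2.8,fy=2.8,interpolation=2); b=cv2.resize(im[90:220,320:460],None,fx=2.8,fy=2.8,interpolation=2)
cv2.imwrite("pics/crop.png",np.hstack([a,b]))
s=cv2.imread("pics/side0.png"); cv2.imwrite("pics/crops.png",np.hstack([cv2.resize(s[200:300,150:280],None,fx=3,fy=3,interpolation=2),cv2.resize(s[110:210,200:330],None,fx=3,fy=3,interpolation=2)]))
E
```

```text
blue 81 [346.4, 112.7] [342, 108, 10, 10] [ 0.783 -0.203  0.072]
blue 127 [210.1, 169.5] [206, 160, 9, 20] [0.602 0.197 0.072]
blue 70 [120.8, 225.4] [117, 221, 9, 10] [0.431 0.456 0.072]
jar [ 0.472 -0.026  0.05 ]
beaker [ 0.407 -0.419  0.04 ]
bottle [0.425 0.431 0.1  ]
yellow [0.578 0.304 0.05 ]
```

View pics/crop.png

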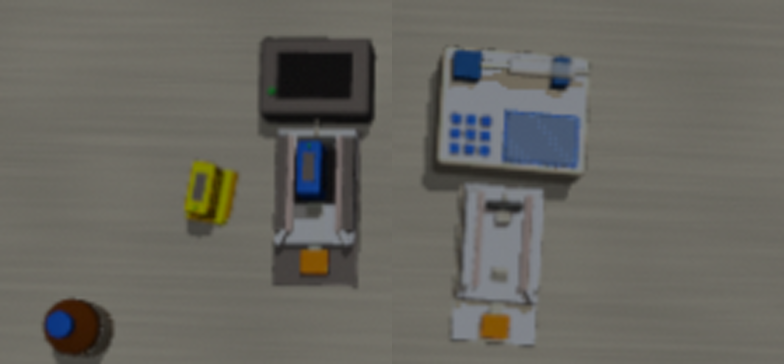

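View pics/crops.png

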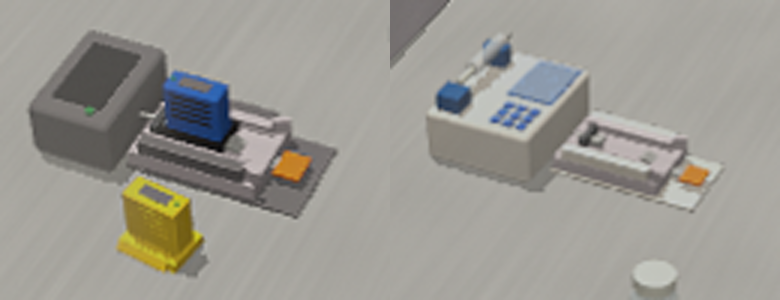

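The crops confirm it: the blue pack on its black foot sits in the grey charger, and the yellow one on the table is the decoy. Now I'll take the wrist camera over the pump.

drive_tool:
  plan:
    - [[0.5,1,0,0,0,-0.5],[0.5,1,0,0,0,-0.5],[0.5,1,0,0,0,-0.5],[0.5,1,0,0,0,-0.5],[0.5,1,0,0,0,-0.5],[0.5,1,0,0,0,-0.5],[0.5,1,0,0,0,-0.5],[0.5,1,0,0,0,-0.5]]
  grip: 1
  force: 20

```text
time: 1.15
position: [0.3799, -0.358, 0.4045]
tool_rot: [1.0, 0.022, -0.0, -0.0]
ft_force: [-0.1, 0.6, -0.1]
grip_width: 0.0153
```

drive_tool:
  plan:
    - [[0.5,1,0,0,0,-0.4],[0.5,1,0,0,0,0],[0.5,1,0,0,0,0],[0.5,1,0,0,0,0],[0.5,1,0,0,0,0],[0.5,1,0,0,0,0],[0,0.5,0,0,0,0],[0,0,0,0,0,0]]

```text
time: 2.15
position: [0.4542, -0.1958, 0.4046]
tool_rot: [1.0, 0.002, -0.001, -0.0]
ft_force: [-0.5, 0.5, 0.1]
grip_width: 0.0005
```

```bash
python3 - <<'E'
from h import *
T=tool(); np.save("pics/T1.npy",T); print(T.round(3), robot.get_obs()["time"],robot.get_obs()["ft_force"])
cv2.imwrite("pics/w1.png",camera("wrist")[:,:,::-1])
cv2.imwrite("pics/top1.png",camera("top")[:,:,::-1])
E
```

```text
[[ 1.     0.004 -0.001  0.454]
 [ 0.004 -1.     0.    -0.196]
 [-0.001 -0.    -1.     0.405]
 [ 0.     0.     0.     1.   ]] 2.15 [-0.50132483  0.54249142  0.09998174]
```

View pics/w1.png

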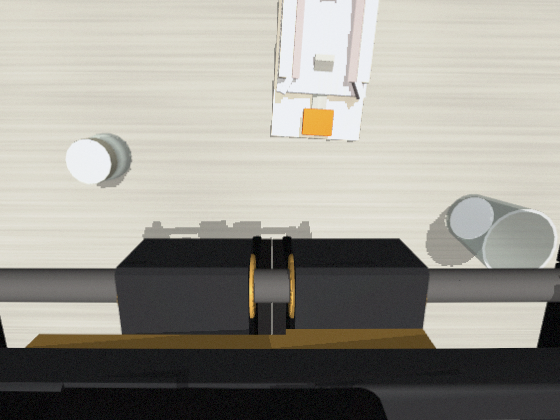

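The pump's pad is at (318,122) in the wrist view, with its tooth at (325,62), the jar at (90,160) and the beaker at (480,225). I'll move forward to see the whole dock.

drive_tool:
  plan:
    - [[1,0,0.5,0,0,0],[1,0,0.5,0,0,0],[1,0,0.5,0,0,0],[1,0,0.5,0,0,0],[0,0,0,0,0,0]]

```text
time: 2.88
position: [0.5557, -0.1978, 0.4555]
tool_rot: [1.0, 0.001, 0.001, 0.001]
ft_force: [-0.5, -0.1, 0.0]
grip_width: 0.0005
```

```bash
python3 - <<'E'
from h import *
T=tool(); np.save("pics/T2.npy",T); print(T.round(3), robot.get_obs()["time"])
cv2.imwrite("pics/w2.png",camera("wrist")[:,:,::-1])
E
```

```text
[[ 1.     0.003  0.003  0.556]
 [ 0.003 -1.    -0.002 -0.198]
 [ 0.003  0.002 -1.     0.456]
 [ 0.     0.     0.     1.   ]] 2.875
```

View pics/w2.png

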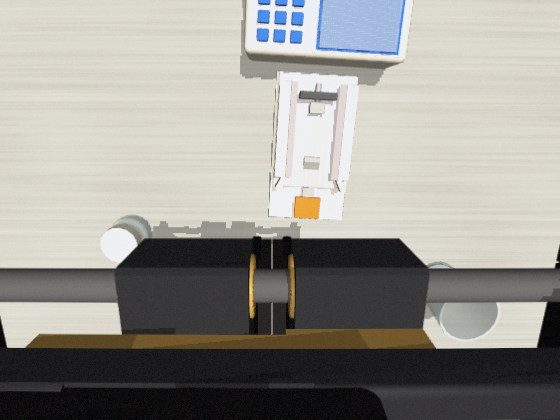

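```bash
python3 - <<'E'
import cv2
im=cv2.imread("pics/w2.png"); c=im[60:225,255:370]; cv2.imwrite("pics/w2c.png",cv2.resize(c,None,fx=3.6,fy=3.6,interpolation=cv2.INTER_NEAREST))
im=cv2.imread("pics/w1.png"); c=im[0:145,255:400]; cv2.imwrite("pics/w1c.png",cv2.resize(c,None,fx=4,fy=4,interpolation=cv2.INTER_NEAREST))
E
```

```text
(no output)
```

View pics/w2c.png

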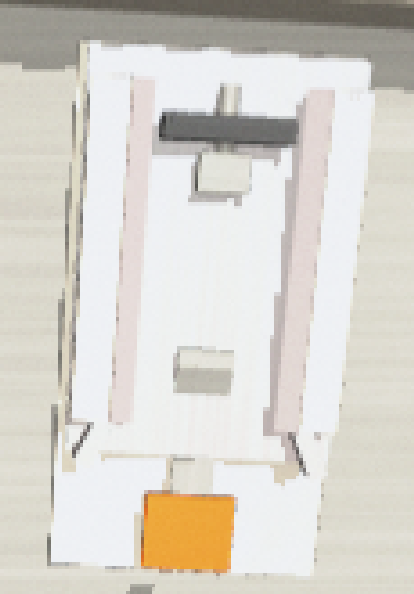

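View pics/w1c.png

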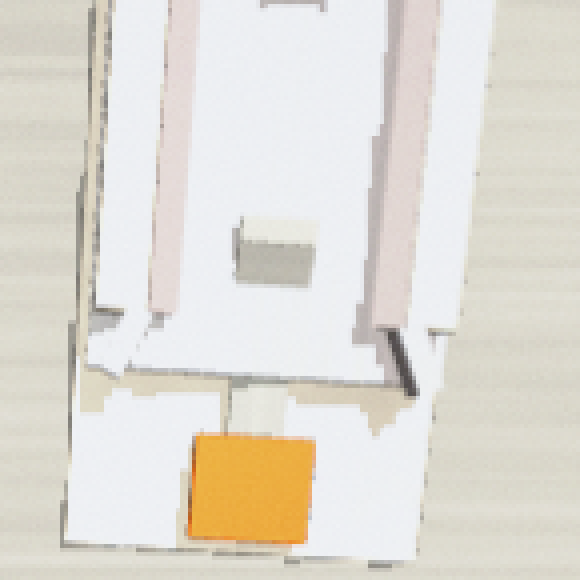

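```bash
python3 - <<'E'
from h import *
T1,T2=np.load("pics/T1.npy"),np.load("pics/T2.npy")
f2=lambda x,y:(x/3.6+255-.4,y/3.6+60-.4); f1=lambda x,y:(x/4+255-.4,y/4-.4)
A={k:plane("wrist",f2(*p),.034,T2)[:2] for k,p in dict(bl=(88,42),br=(371,60),fl=(72,421),fr=(331,432)).items()}
B={k:plane("wrist",f1(*p),.034,T1)[:2] for k,p in dict(fl=(97,308),fr=(457,331),l0=(106,5),r0=(496,0)).items()}
for D in(A,B):
    print({k:v.round(4).tolist() for k,v in D.items()},"width",np.linalg.norm(D["fl"]-D["fr"]))
a=lambda v:np.degrees(np.arctan2(v[1],v[0]))
print("yaw",a(A["bl"]-A["fl"]),a(A["br"]-A["fr"]),a(A["fl"]-A["fr"])-90,a(A["bl"]-A["br"])-90, a(B["fl"]-B["fr"])-90,a(B["l0"]-B["fl"]),a(B["r0"]-B["fr"]))
print("len",np.linalg.norm(A["bl"]-A["fl"]))
for n,T in(("w1",T1),("w2",T2)):
    im=cv2.imread(f"pics/{n}.png")[:,:,::-1]; m,c=mask(im,(8,150,120),(25,255,255),100)
    for q in c:
        if q[1][1]<230: print(n,"pad",q,plane("wrist",q[1],.016,T).round(4)); 
    m[225:]=0; cs,_=cv2.findContours(m,0,2); r=cv2.minAreaRect(max(cs,key=cv2.contourArea)); print(r)
    p=[plane("wrist",x,.016,T)[:2] for x in cv2.boxPoints(r)]; print([ (np.linalg.norm(p[i]-p[i-1]).round(4),a(p[i]-p[i-1]).round(1)) for i in range(4)])
E
```

```text
{'bl': [0.6627, -0.2068], 'br': [0.6581, -0.29], 'fl': [0.5503, -0.2027], 'fr': [0.547, -0.2843]} width 0.0816295242432516
{'fl': [0.5503, -0.2026], 'fr': [0.5457, -0.2859], 'l0': [0.6134, -0.2039], 'r0': [0.615, -0.2895]} width 0.08342403367382659
yaw -2.098245207663859 -2.924380981061311 -2.3106442283738176 -3.1937068565351154 -3.119092499122189 -1.2352287774205895 -3.0138914879661782
len 0.11247000857675794
w1 pad (np.int32(756), [317.1, 121.9], [302, 109, 31, 27]) [ 0.509  -0.2415  0.016 ]
((317.0982971191406, 121.82930755615234), (29.654621124267578, 25.60280418395996), 3.3664605617523193)
[(np.float64(0.0299), np.float64(87.0)), (np.float64(0.0249), np.float64(-1.9)), (np.float64(0.0294), np.float64(-92.9)), (np.float64(0.025), np.float64(179.2))]
w2 pad (np.int32(497), [306.4, 207.2], [294, 197, 26, 21]) [ 0.5096 -0.2415  0.016 ]
((306.5, 207.0), (20.0, 25.0), 90.0)
[(np.float64(0.025), np.float64(1.1)), (np.float64(0.03), np.float64(-89.9)), (np.float64(0.0251), np.float64(-177.9)), (np.float64(0.0304), np.float64(90.1))]
```

```bash
cat >> h.py <<'E'
def pink(n,T,im,box,zs=(.034,.034),show=True):
    x0,y0,x1,y1=box; h=cv2.cvtColor(im,cv2.COLOR_RGB2HSV)[y0:y1,x0:x1]
    m=((((h[...,0]<12)|(h[...,0]>165))&(h[...,1]>8)&(h[...,1]<80)&(h[...,2]>120))*255).astype(np.uint8)
    m=cv2.morphologyEx(m,cv2.MORPH_OPEN,np.ones((3,3),np.uint8))
    N,l,s,c=cv2.connectedComponentsWithStats(m)
    out=[]
    for i in np.argsort(-s[1:,4])[:2]+1:
        ys=np.arange(s[i,1]+4,s[i,1]+s[i,3]-4); L=[];Rr=[]
        for y in ys:
            xs=np.where(l[y]==i)[0]
            if len(xs): L.append((xs[0]-.5+x0,y+y0)); Rr.append((xs[-1]+.5+x0,y+y0))
        for nm,P in(("L",L),("R",Rr)):
            W=np.array([plane(n,p,.034,T)[:2] for p in P],np.float32); vx,vy,px,py=cv2.fitLine(W,cv2.DIST_HUBER,0,.01,.01).ravel()
            out.append((c[i].round(),nm,len(P),"yaw",np.degrees(np.arctan(vy/vx)).round(2),"y(x=.6)",round(float(py+(.6-px)*vy/vx),4),"x range",W[:,0].min().round(4),W[:,0].max().round(4)))
    return out
E
python3 - <<'E'
from h import *
for n,b in(("w1",(255,0,400,100)),("w2",(255,65,370,190))):
    T=np.load(f"pics/T{n[1]}.npy"); im=cv2.imread(f"pics/{n}.png")[:,:,::-1]
    for o in pink("wrist",T,im,b): print(n,*o)
E
```

```text
w1 [99. 43.] L 88 yaw -2.75 y(x=.6) -0.2657 x range 0.5379 0.6113
w1 [99. 43.] R 88 yaw -3.83 y(x=.6) -0.2763 x range 0.538 0.6114
w1 [43. 38.] L 71 yaw -3.25 y(x=.6) -0.217 x range 0.5526 0.611
w1 [43. 38.] R 71 yaw -2.97 y(x=.6) -0.2235 x range 0.5526 0.611
w2 [82. 69.] L 95 yaw -3.77 y(x=.6) -0.2661 x range 0.5431 0.6451
w2 [82. 69.] R 95 yaw -3.33 y(x=.6) -0.2767 x range 0.5431 0.6452
w2 [36. 64.] L 88 yaw -3.0 y(x=.6) -0.2171 x range 0.5544 0.648
w2 [36. 64.] R 88 yaw -2.89 y(x=.6) -0.2237 x range 0.5544 0.648
```

Pump: heading −3.0°, origin ≈ (0.602, −0.246), mouth ≈ (0.540, −0.243); the pad and both rails agree. Now the charger.

drive_tool:
  plan:
    - [[0,1,0,0,0,0],[0,1,0,0,0,0],[0,1,0,0,0,0],[0,1,0,0,0,0],[0,1,0,0,0,0],[0,1,0,0,0,0],[0,1,0,0,0,0],[0,1,0,0,0,0]]

```text
time: 3.92
position: [0.5532, 0.0036, 0.4538]
tool_rot: [1.0, 0.001, -0.001, -0.0]
ft_force: [-0.6, -0.1, 0.0]
grip_width: 0.0006
```

drive_tool:
  plan:
    - [[-0.5,1,0,0,0,0],[-0.5,1,0,0,0,0],[-0.5,1,0,0,0,0],[-0.5,1,0,0,0,0],[0,1,0,0,0,0],[0,1,0,0,0,0],[0,1,0,0,0,0],[0,0,0,0,0,0]]

```text
time: 4.92
position: [0.5035, 0.1787, 0.454]
tool_rot: [1.0, 0.002, -0.001, 0.0]
ft_force: [0.9, 0.4, -0.1]
grip_width: 0.0003
```

```bash
python3 - <<'E'
from h import *
T=tool(); np.save("pics/T3.npy",T); print(T.round(3), robot.get_obs()["time"])
im=camera("wrist"); cv2.imwrite("pics/w3.png",im[:,:,::-1])
for q in mask(im,(8,150,120),(25,255,255),100)[1]: print(q,plane("wrist",q[1],.016,T).round(4))
E
```

```text
[[ 1.     0.005 -0.002  0.504]
 [ 0.005 -1.    -0.001  0.179]
 [-0.002  0.001 -1.     0.454]
 [ 0.     0.     0.     1.   ]] 4.925
(np.int32(490), [153.0, 99.8], [140, 73, 23, 56]) [0.5792 0.3105 0.016 ]
(np.int32(268), [173.1, 99.9], [169, 77, 9, 47]) [0.5792 0.2881 0.016 ]
(np.int32(560), [256.5, 163.8], [244, 153, 26, 23]) [0.5078 0.1954 0.016 ]
(np.int32(1573), [28.4, 240.1], [0, 218, 52, 49]) [0.4115 0.4795 0.016 ]
(np.int32(107), [251.6, 270.4], [249, 256, 5, 32]) [0.3723 0.2024 0.016 ]
(np.int32(110), [291.5, 271.1], [290, 256, 5, 32]) [0.3715 0.152  0.016 ]
(np.int32(1284), [377.8, 336.1], [334, 329, 95, 19]) [0.277  0.0347 0.016 ]
(np.int32(1018), [145.7, 338.8], [88, 335, 161, 13]) [0.2713 0.3455 0.016 ]
```

View pics/w3.png

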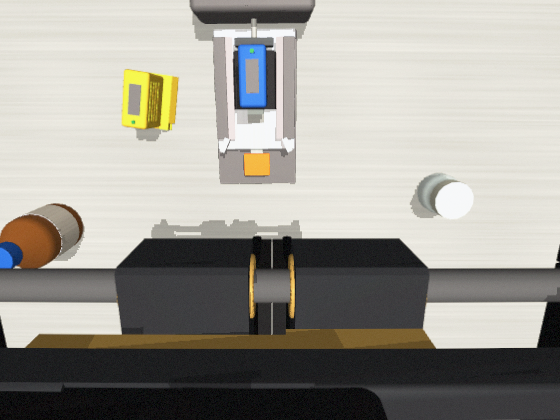

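```bash
python3 - <<'E'
from h import *
T=np.load("pics/T3.npy"); im=cv2.imread("pics/w3.png")[:,:,::-1].copy()
for o in pink("wrist",T,im,(205,25,310,150)): print(*o)
m,c=mask(im,(100,120,60),(125,255,255),200)
for q in c: print(q,plane("wrist",q[1],.082,T).round(4))
m[130:]=0
cs,_=cv2.findContours(m,0,2); r=cv2.minAreaRect(max(cs,key=cv2.contourArea)); print(r)
P=[plane("wrist",x,.082,T)[:2] for x in cv2.boxPoints(r)]; print(np.round(P,4).tolist(),np.mean(P,0))
c=im[20:195,200:315,::-1]; cv2.imwrite("pics/w3c.png",cv2.resize(c,None,fx=3.4,fy=3.4,interpolation=cv2.INTER_NEAREST))
E
```

```text
[24. 62.] L 95 yaw 1.15 y(x=.6) 0.2277 x range 0.541 0.6364
[24. 62.] R 95 yaw 0.99 y(x=.6) 0.219 x range 0.5411 0.6364
[75. 62.] L 96 yaw 0.43 y(x=.6) 0.1742 x range 0.5413 0.6375
[75. 62.] R 96 yaw 0.41 y(x=.6) 0.1658 x range 0.5413 0.6376
(np.int32(1293), [252.2, 76.0], [238, 44, 29, 64]) [0.5996 0.1962 0.082 ]
(np.int32(501), [9.3, 255.1], [0, 242, 22, 27]) [0.4198 0.4554 0.082 ]
((252.0, 75.5), (63.0, 28.0), 90.0)
[[0.627, 0.2088], [0.6271, 0.1835], [0.572, 0.1834], [0.5718, 0.2099]] [0.59949545 0.19640921]
```

View pics/w3c.png

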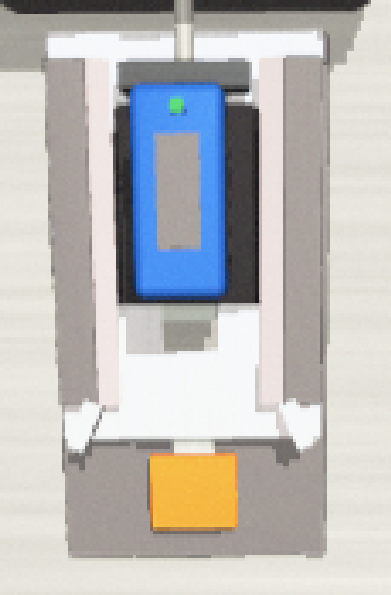

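Charger: origin ≈ (0.6005, 0.1966), heading ≈ +0.8°; the pad is at (0.508, 0.195), and the pack body measures 55×26 mm as it should. Next I'll go down over the pad.

drive_tool:
  plan:
    - [[0,0.67,-1,0,0,0.08],[0,0,-1,0,0,0],[0,0,-1,0,0,0],[0,0,-1,0,0,0],[0,0,-1,0,0,0],[0,0,-1,0,0,0],[0,0,-1,0,0,0],[0,0,-1,0,0,0]]

```text
time: 5.98
position: [0.5044, 0.1937, 0.2539]
tool_rot: [1.0, 0.005, -0.0, 0.0]
ft_force: [-0.4, -0.5, 0.3]
grip_width: 0.0007
```

drive_tool:
  plan:
    - [[0,0,-1,0,0,0],[0,0,-0.7,0,0,0],[0,0,0,0,0,0],[0,0,0,0,0,0]]

```text
time: 6.48
position: [0.5049, 0.195, 0.2128]
tool_rot: [1.0, 0.006, 0.0, -0.0]
ft_force: [0.5, -0.3, -0.6]
grip_width: 0.0006
```

drive_tool:
  plan:
    - [[0,0,-0.4,0,0,0],[0,0,-0.15,0,0,0],[0,0,-0.1,0,0,0],[0,0,0,0,0,0]]

```text
time: 6.98
position: [0.5046, 0.1953, 0.1959]
tool_rot: [1.0, 0.006, 0.0, -0.0]
ft_force: [-0.7, 0.4, 1.0]
grip_width: 0.0002
```

drive_tool:
  plan:
    - [[0,0,-0.08,0,0,0],[0,0,-0.06,0,0,0],[0,0,0,0,0,0]]

```text
time: 7.35
position: [0.5046, 0.1954, 0.1926]
tool_rot: [1.0, 0.006, 0.0, -0.0]
ft_force: [0.0, 1.2, 1.8]
grip_width: 0.0003
```

drive_tool:
  plan:
    - [[0,0,-0.04,0,0,0],[0,0,0,0,0,0],[0,0,0,0,0,0]]

```text
time: 7.72
position: [0.5046, 0.1954, 0.1923]
tool_rot: [1.0, 0.006, 0.0, -0.0]
ft_force: [-0.7, 0.6, 7.5]
grip_width: 0.0003
```

```bash
python3 - <<'E'
from h import *
T=tool(); np.save("pics/T4.npy",T); print(T.round(3), robot.get_obs()["time"])
im=camera("wrist"); cv2.imwrite("pics/w4.png",im[:,:,::-1]); s=camera("side"); cv2.imwrite("pics/s4.png",cv2.resize(s[190:300,150:280,::-1],None,fx=4,fy=4))
E
```

```text
[[ 1.     0.011  0.     0.505]
 [ 0.011 -1.     0.     0.195]
 [ 0.    -0.    -1.     0.192]
 [ 0.     0.     0.     1.   ]] 7.725
```

View pics/w4.png

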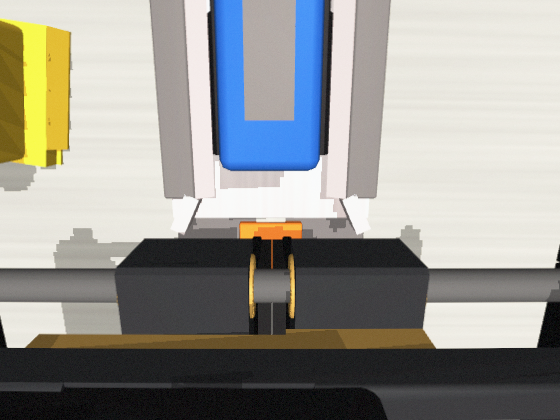

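View pics/s4.png

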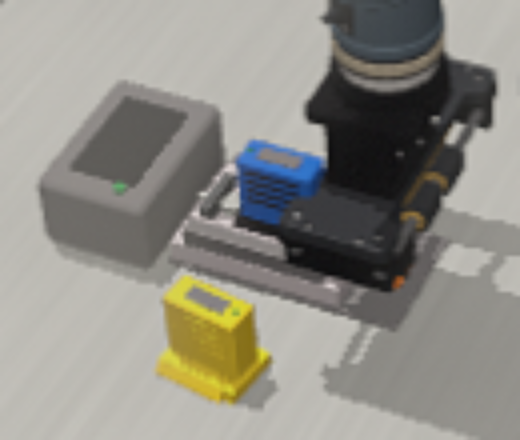

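```bash
python3 - <<'E'
from h import *
T=np.load("pics/T4.npy"); print(plane("wrist",(271,158),.082,T),plane("wrist",(271,169),.075,T), plane("wrist",(214,154),.03,T),plane("wrist",(329,154),.03,T))
E
```

```text
[0.56136759 0.1955451  0.082     ] [0.55742631 0.19551184 0.075     ] [0.55563784 0.21799967 0.03      ] [0.55616651 0.1727428  0.03      ]
```

The charger's pad has bottomed out at 7.5 N and the pack's rear face moved from 0.572 to ≈0.560, so it has popped about 12 mm. Now I'll rise, open and go over the pack.

drive_tool:
  plan:
    - [[0,0,1,0,0,0],[0,0,1,0,0,0],[0,0,1,0,0,0],[0,0,1,0,0,0],[0,0,1,0,0,0],[0.8,0,0,0,0,0],[0.8,0.04,0,0,0,0],[0.8,0,0,0,0,0]]
  grip: 0

```text
time: 8.82
position: [0.565, 0.1963, 0.3163]
tool_rot: [1.0, 0.006, -0.0, 0.0]
ft_force: [-0.2, 0.1, 0.3]
grip_width: 0.0729
```

drive_tool:
  plan:
    - [[0.9,0,0,0,0,0],[0,0,0,0,0,0],[0,0,0,0,0,0]]

```text
time: 9.2
position: [0.5861, 0.1963, 0.3159]
tool_rot: [1.0, 0.006, -0.001, 0.0]
ft_force: [-0.6, 0.0, -0.2]
grip_width: 0.0866
```

```bash
python3 - <<'E'
from h import *
T=tool(); np.save("pics/T5.npy",T); print(T.round(4), robot.get_obs()["time"])
im=camera("wrist"); cv2.imwrite("pics/w5.png",im[:,:,::-1]); 
t=camera("top"); cv2.imwrite("pics/t5.png",t[:,:,::-1])
E
```

```text
[[ 9.999e-01  1.150e-02 -2.600e-03  5.861e-01]
 [ 1.150e-02 -9.999e-01 -3.000e-04  1.963e-01]
 [-2.600e-03  3.000e-04 -1.000e+00  3.159e-01]
 [ 0.000e+00  0.000e+00  0.000e+00  1.000e+00]] 9.2
```

View pics/w5.png

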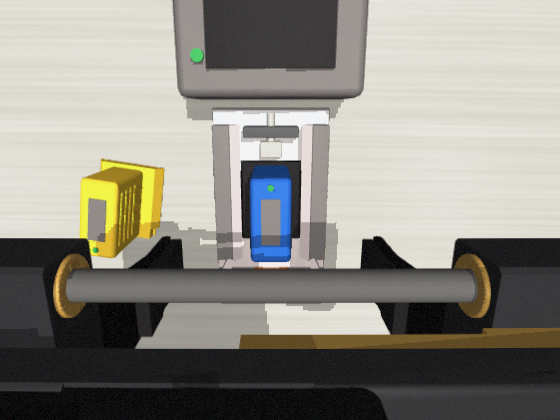

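drive_tool:
  plan:
    - [[0,0,-1,0,0,0],[0,0,-1,0,0,0],[0,0,-1,0,0,0],[0,0,-0.6,0,0,0],[0,0,0,0,0,0]]

```text
time: 9.93
position: [0.5864, 0.1963, 0.2255]
tool_rot: [1.0, 0.006, -0.001, 0.0]
ft_force: [-0.7, 0.0, -0.1]
grip_width: 0.087
```

drive_tool:
  plan:
    - [[0,0,0,0,0,0],[0,0,0,0,0,0],[0,0,0,0,0,0],[0,0,0,0,0,0],[0,0,0,0,0,0],[0,0,0,0,0,0]]
  grip: 1
  force: 30

```text
time: 10.68
position: [0.5871, 0.1963, 0.2265]
tool_rot: [1.0, 0.006, -0.0, -0.0]
ft_force: [-0.2, -0.4, -0.3]
grip_width: 0.0351
```

drive_tool:
  plan:
    - [[0,0,0,0,0,0],[0,0,0,0,0,0],[0,0,0,0,0,0]]

```text
time: 11.05
position: [0.5871, 0.1964, 0.2265]
tool_rot: [1.0, 0.006, 0.0, -0.0]
ft_force: [0.5, 0.3, 0.5]
grip_width: 0.0261
```

Gripped, opening 26.1 mm. I'll draw it out gently.

drive_tool:
  plan:
    - [[-0.2,0,0.02,0,0,0],[-0.3,-0.004,0,0,0,0],[-0.4,-0.006,0,0,0,0],[-0.5,-0.007,0,0,0,0]]

```text
time: 11.55
position: [0.5512, 0.1958, 0.2269]
tool_rot: [1.0, 0.006, -0.0, 0.0]
ft_force: [0.2, -0.6, -3.6]
grip_width: 0.0255
```

drive_tool:
  plan:
    - [[-0.6,-0.008,0,0,0,0],[-0.6,-0.008,0,0,0,0],[-0.6,-0.008,0,0,0,0],[-0.6,-0.008,0,0,0,0],[-0.6,-0.008,0,0,0,0],[0,0,0,0,0,0]]

```text
time: 12.3
position: [0.4754, 0.1949, 0.2268]
tool_rot: [1.0, 0.006, -0.001, 0.0]
ft_force: [0.2, 0.5, -5.0]
grip_width: 0.0259
```

drive_tool:
  plan:
    - [[0,0,0.6,0,0,0],[0,0,0.8,0,0,0],[0,0,0.8,0,0,0],[0,-0.4,0.6,0,0,0],[0,-0.8,0.3,0,0,0],[0,-1,0,0,0,-0.15],[0,-1,0,0,0,-0.15],[0,-1,0,0,0,-0.15]]

```text
time: 13.3
position: [0.4773, 0.0884, 0.3052]
tool_rot: [1.0, -0.018, 0.001, 0.0]
ft_force: [0.1, -0.6, -3.8]
grip_width: 0.0256
```

drive_tool:
  plan:
    - [[0,-1,0,0,0,-0.16],[0,-1,0,0,0,0],[0,-1,0,0,0,0],[0,-1,0,0,0,0],[0,-1,0,0,0,0],[0,-1,0,0,0,0],[0,-1,0,0,0,0],[0,-1,0,0,0,0]]

```text
time: 14.3
position: [0.477, -0.1117, 0.3052]
tool_rot: [1.0, -0.027, 0.0, 0.0]
ft_force: [0.7, 1.0, -3.9]
grip_width: 0.0257
```

drive_tool:
  plan:
    - [[0,-1,0,0,0,0],[0,-1,0,0,0,0],[0,-1,0,0,0,0],[0,-1,0,0,0,0],[0,-0.2,0,0,0,0],[0,0,0,0,0,0],[0,0,0,0,0,0]]

```text
time: 15.18
position: [0.4768, -0.2142, 0.3045]
tool_rot: [1.0, -0.026, -0.0, -0.0]
ft_force: [0.3, 1.5, -3.4]
grip_width: 0.0256
```

```bash
python3 - <<'E'
from h import *
T=tool(); np.save("pics/T6.npy",T); print(T.round(4), robot.get_obs()["time"])
for n in("wrist","side","top"): cv2.imwrite(f"pics/{n}6.png",camera(n)[:,:,::-1]) 
E
```

```text
[[ 9.987e-01 -5.180e-02 -9.000e-04  4.768e-01]
 [-5.180e-02 -9.987e-01  1.000e-03 -2.142e-01]
 [-1.000e-03 -9.000e-04 -1.000e+00  3.045e-01]
 [ 0.000e+00  0.000e+00  0.000e+00  1.000e+00]] 15.175
```

View pics/wrist6.png

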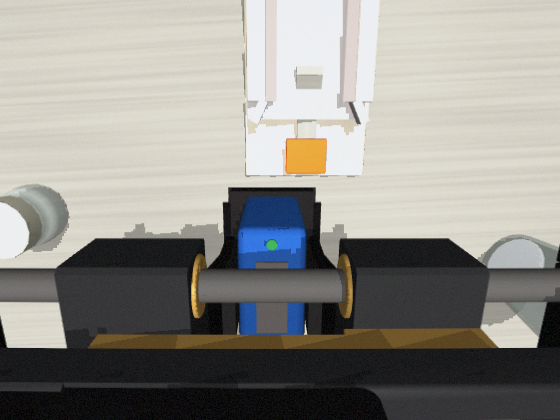

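View pics/side6.png

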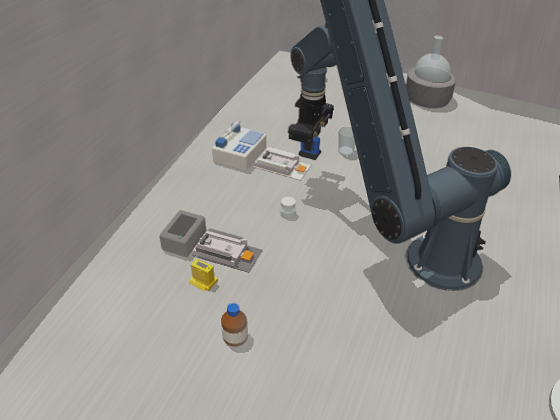

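View pics/top6.png

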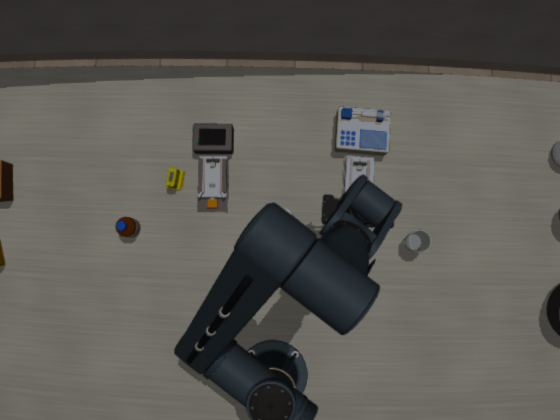

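```bash
python3 - <<'E'
from h import *
T=np.load("pics/T6.npy"); im=cv2.imread("pics/wrist6.png")[:,:,::-1].copy()
g=im[180:230].max(2)
for r in(188,190,192,196,200): print(r,np.where((im[r].max(1)<60))[0][[0,-1]])
col=im[:,235].max(1); print([int(v) for v in col[180:195]])
for q in mask(im,(8,150,120),(25,255,255),400)[1]: print(q,plane("wrist",q[1],.016,T).round(4))
for o in pink("wrist",T,im,(240,0,385,105)): print(*o)
cv2.imwrite("pics/w6c.png",cv2.resize(im[90:260,200:390,::-1],None,fx=4,fy=3.5,interpolation=0)[:600,:800])
E
```

```text
188 [229 314]
190 [229 314]
192 [229 314]
196 [229 314]
200 [229 314]
[225, 224, 221, 217, 214, 217, 218, 116, 19, 24, 18, 37, 44, 47, 44]
(np.int32(1353), [305.5, 155.4], [286, 139, 41, 34]) [ 0.5096 -0.2416  0.016 ]
[109.  51.] L 97 yaw -3.24 y(x=.6) -0.266 x range 0.5479 0.606
[109.  51.] R 97 yaw -3.2 y(x=.6) -0.2763 x range 0.5474 0.6055
[31. 50.] L 94 yaw -3.19 y(x=.6) -0.2172 x range 0.5523 0.6084
[31. 50.] R 94 yaw -2.8 y(x=.6) -0.2235 x range 0.5519 0.6081
```

View pics/w6c.png

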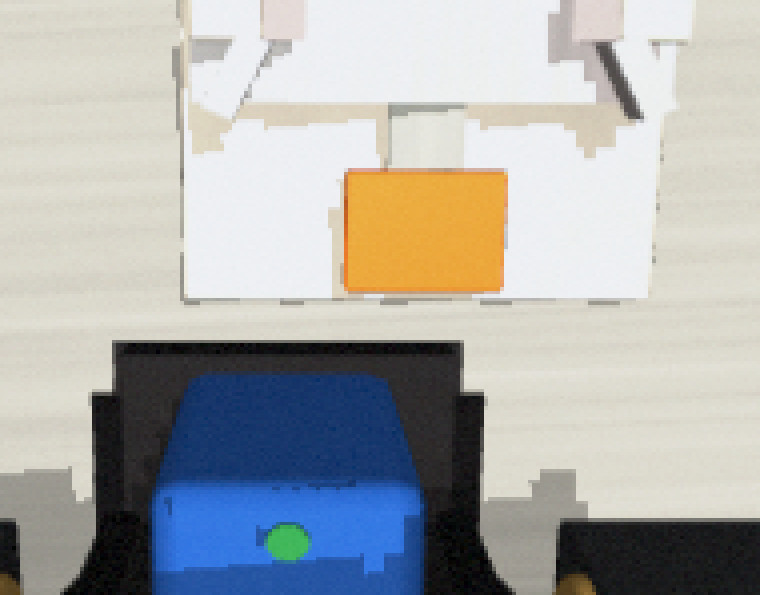

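```bash
python3 - <<'E'
from h import *
T=np.load("pics/T6.npy")
a,b=[plane("wrist",p,.098,T) for p in((228.5,188),(314.8,188))]; print(a.round(4),b.round(4),np.linalg.norm(a-b),(a+b)/2, "yaw",np.degrees(np.arctan2((a-b)[1],(a-b)[0]))-90)
n=(a+b)/2
psi=np.radians(-3.05); d=np.array([np.cos(psi),np.sin(psi)]); e=np.array([-d[1],d[0]])
axis0=np.array([.5096,-.2416]) # pad
# rails check
for P in ([.6,-.2468],): print("rails lateral vs pad axis",(np.array(P)-axis0)@e)
r=n[:2]-axis0; print("nose along from pad",r@d,"lateral",r@e)
o=n[:2]-30e-3*d; print("pack origin",o,"tool rel",(o-T[:2,3])@d,(o-T[:2,3])@e)
E
```

```text
[ 0.5055 -0.1934  0.098 ] [ 0.5031 -0.239   0.098 ] 0.04562450358990521 [ 0.50428675 -0.21620412  0.098     ] yaw -2.946111344071838
rails lateral vs pad axis -0.0003826847098326516
nose along from pad -0.006656967721514276 lateral 0.025077202536326518
pack origin [ 0.47432925 -0.2146079 ] tool rel -0.002401172602476444 -0.00052167609333047
```

Nose width measures 45.6 mm and heading −2.95°, matching the pump. I need 25 mm of sideways shift. I'll shift, lower partway and look again.

drive_tool:
  plan:
    - [[-0.05,-1,0,0,0,0],[0,0,-0.6,0,0,0],[0,0,-0.7,0,0,0],[0,0,-0.7,0,0,0],[0,0,-0.4,0,0,0],[0,0,0,0,0,0],[0,0,0,0,0,0]]

```text
time: 16.2
position: [0.4761, -0.24, 0.2448]
tool_rot: [1.0, -0.026, 0.0, 0.0]
ft_force: [-0.7, 0.4, -5.0]
grip_width: 0.026
```

```bash
python3 - <<'E'
from h import *
T=tool(); np.save("pics/T7.npy",T); print(T.round(4), robot.get_obs()["time"])
im=camera("wrist"); cv2.imwrite("pics/wrist7.png",im[:,:,::-1])
s=camera("side"); cv2.imwrite("pics/s7.png",cv2.resize(s[110:210,210:360,::-1],None,fx=5,fy=5))
for q in mask(im,(8,150,120),(25,255,255),400)[1]: print(q,plane("wrist",q[1],.016,T).round(4))
for o in pink("wrist",T,im,(200,0,385,105)): print(*o)
for r in range(180,200,2): print(r,np.where((im[r,:].max(1)<60))[0][[0,-1]] if (im[r].max(1)<60).any() else None)
E
```

```text
[[ 9.986e-01 -5.230e-02  6.000e-04  4.761e-01]
 [-5.230e-02 -9.986e-01 -3.000e-04 -2.400e-01]
 [ 6.000e-04  3.000e-04 -1.000e+00  2.448e-01]
 [ 0.000e+00  0.000e+00  0.000e+00  1.000e+00]] 16.2
(np.int32(1979), [270.5, 167.8], [245, 149, 52, 39]) [ 0.5111 -0.242   0.016 ]
[123.  50.] L 96 yaw -2.62 y(x=.6) -0.2686 x range 0.5481 0.5919
[123.  50.] R 96 yaw -3.06 y(x=.6) -0.2766 x range 0.5477 0.5915
[18. 50.] L 94 yaw -3.46 y(x=.6) -0.2174 x range 0.5518 0.5946
[18. 50.] R 94 yaw -3.21 y(x=.6) -0.2246 x range 0.5514 0.5942
180 None
182 None
184 None
186 None
188 [229 314]
190 [229 314]
192 [229 314]
194 [229 314]
196 [229 314]
198 [229 314]
```

View pics/wrist7.png

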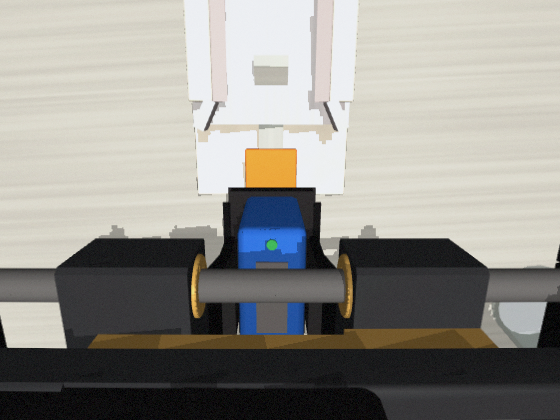

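View pics/s7.png

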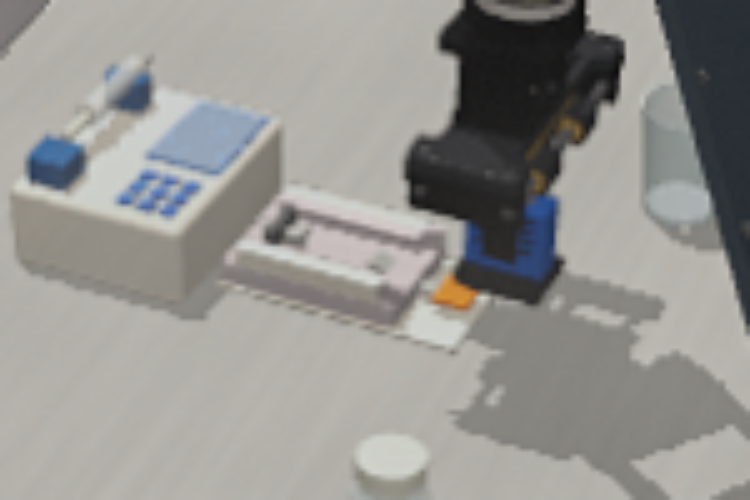

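```bash
python3 - <<'E'
from h import *
T=np.load("pics/T7.npy")
z=T[2,3]-.2065
a,b=[plane("wrist",p,z,T) for p in((228.5,188),(314.8,188))]; n=(a+b)/2; print(n.round(4))
for y in (-3.0,-3.2):
    psi=np.radians(y); d=np.array([np.cos(psi),np.sin(psi)]); e=np.array([-d[1],d[0]])
    print("nose lat",(n[:2]-[.6,-.2468])@e,"pad lat",(np.array([.5105,-.242])-[.6,-.2468])@e, "along from pad",(n[:2]-[.5105,-.242])@d)
# image-based cross check: rail edges at mouth midline vs pack
E
```

```text
[ 0.5039 -0.2423  0.0383]
nose lat -0.0005519150312164491 pad lat 0.00010935368307847872 along from pad -0.006554298992625281
nose lat -0.0008876524874886893 pad lat -0.0002035090288146541 along from pad -0.006551950803019477
```

drive_tool:
  plan:
    - [[0,0.02,-0.3,0,0,0],[0,0,-0.25,0,0,0],[0,0,-0.14,0,0,0],[0,0,0,0,0,0],[0,0,0,0,0,0]]

```text
time: 16.92
position: [0.4759, -0.2397, 0.2272]
tool_rot: [1.0, -0.026, 0.0, 0.0]
ft_force: [-0.1, 0.2, -4.5]
grip_width: 0.0258
```

drive_tool:
  plan:
    - [[0.3,-0.016,0,0,0,0],[0.3,-0.016,0,0,0,0],[0.2,-0.011,0,0,0,0],[0.2,-0.011,0,0,0,0],[0,0,0,0,0,0],[0,0,0,0,0,0]]

```text
time: 17.68
position: [0.5007, -0.2408, 0.2271]
tool_rot: [1.0, -0.026, -0.0, -0.0]
ft_force: [-0.3, -0.1, -5.3]
grip_width: 0.0256
```

```bash
python3 - <<'E'
from h import *
T=tool(); np.save("pics/T8.npy",T)
im=camera("wrist"); cv2.imwrite("pics/wrist8.png",cv2.resize(im[20:260,150:400,::-1],None,fx=2.4,fy=2.4,interpolation=0))
s=camera("side"); cv2.imwrite("pics/s8.png",cv2.resize(s[110:210,210:360,::-1],None,fx=5,fy=5))
for o in pink("wrist",T,im,(170,0,385,150)): print(*o)
E
```

```text
[158.  75.] L 142 yaw -3.6 y(x=.6) -0.2688 x range 0.5511 0.6117
[158.  75.] R 142 yaw -3.03 y(x=.6) -0.2765 x range 0.5506 0.6113
[45. 74.] L 142 yaw -3.24 y(x=.6) -0.2173 x range 0.5537 0.6144
[45. 74.] R 142 yaw -2.86 y(x=.6) -0.2245 x range 0.5533 0.614
```

View pics/wrist8.png

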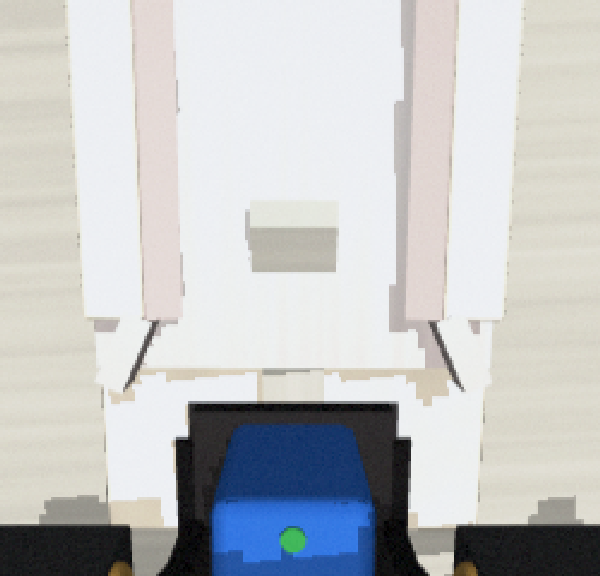

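View pics/s8.png

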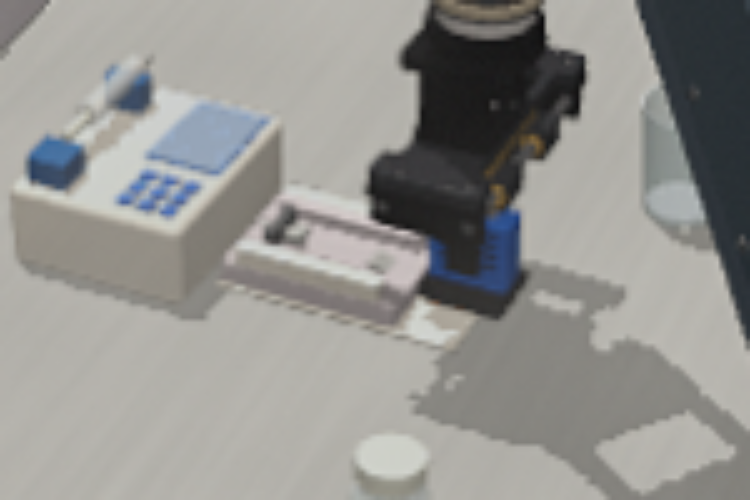

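The nose is centred between the guide plates (293 against 294 px). I'll insert slowly.

drive_tool:
  plan:
    - [[0.15,-0.008,0,0,0,0],[0.15,-0.008,0,0,0,0],[0.15,-0.008,0,0,0,0],[0.1,-0.005,0,0,0,0]]

```text
time: 18.27
position: [0.515, -0.2418, 0.2273]
tool_rot: [1.0, -0.026, 0.0, 0.0]
ft_force: [0.2, 0.7, -4.7]
grip_width: 0.0258
```

drive_tool:
  plan:
    - [[0.1,-0.005,0,0,0,0],[0.1,-0.005,0,0,0,0],[0.1,-0.005,0,0,0,0]]

```text
time: 18.65
position: [0.5222, -0.2421, 0.2272]
tool_rot: [1.0, -0.026, -0.0, -0.0]
ft_force: [0.3, -0.8, -4.2]
grip_width: 0.0257
```

drive_tool:
  plan:
    - [[0.1,-0.005,0,0,0,0],[0.1,-0.005,0,0,0,0],[0.1,-0.005,0,0,0,0]]

```text
time: 19.02
position: [0.5298, -0.2424, 0.2272]
tool_rot: [1.0, -0.026, -0.0, -0.0]
ft_force: [-0.1, 0.4, -4.5]
grip_width: 0.0257
```

drive_tool:
  plan:
    - [[0.1,-0.005,0,0,0,0],[0.1,-0.005,0,0,0,0],[0.1,-0.005,0,0,0,0]]

```text
time: 19.4
position: [0.5371, -0.2428, 0.2273]
tool_rot: [1.0, -0.026, -0.0, -0.0]
ft_force: [-1.7, -0.6, -2.8]
grip_width: 0.025
```

drive_tool:
  plan:
    - [[0.1,-0.005,0,0,0,0],[0.1,-0.005,0,0,0,0],[0.1,-0.005,0,0,0,0]]

```text
time: 19.77
position: [0.5449, -0.2433, 0.2274]
tool_rot: [1.0, -0.026, 0.0, 0.0]
ft_force: [-0.9, 0.1, -2.8]
grip_width: 0.026
```

The tooth is being ridden over (x drag about 1–2 N, upward lift about 1.7 N). I'll continue.

drive_tool:
  plan:
    - [[0.15,-0.008,0,0,0,0],[0.15,-0.008,0,0,0,0],[0.15,-0.008,0,0,0,0],[0.15,-0.008,0,0,0,0]]

```text
time: 20.27
position: [0.5599, -0.244, 0.2272]
tool_rot: [1.0, -0.026, -0.0, -0.0]
ft_force: [0.2, 0.1, -2.9]
grip_width: 0.0257
```

drive_tool:
  plan:
    - [[0.15,-0.008,0,0,0,0],[0.15,-0.008,0,0,0,0],[0.1,-0.005,0,0,0,0],[0.1,-0.005,0,0,0,0]]

```text
time: 20.78
position: [0.5722, -0.2446, 0.2272]
tool_rot: [1.0, -0.026, -0.0, -0.0]
ft_force: [-0.4, -0.0, -2.9]
grip_width: 0.0259
```

drive_tool:
  plan:
    - [[0.08,-0.004,0,0,0,0],[0.08,-0.004,0,0,0,0],[0.08,-0.004,0,0,0,0],[0.08,-0.004,0,0,0,0]]

```text
time: 21.28
position: [0.5802, -0.245, 0.2272]
tool_rot: [1.0, -0.026, -0.0, -0.0]
ft_force: [0.7, -0.3, -3.7]
grip_width: 0.0258
```

drive_tool:
  plan:
    - [[0.08,-0.004,0,0,0,0],[0.08,-0.004,0,0,0,0],[0.08,-0.004,0,0,0,0]]

```text
time: 21.65
position: [0.5862, -0.2453, 0.2272]
tool_rot: [1.0, -0.026, -0.0, -0.0]
ft_force: [-0.7, -0.1, -3.7]
grip_width: 0.0256
```

drive_tool:
  plan:
    - [[0.08,-0.004,0,0,0,0],[0.08,-0.004,0,0,0,0]]

```text
time: 21.9
position: [0.5902, -0.2455, 0.2272]
tool_rot: [1.0, -0.026, -0.0, -0.0]
ft_force: [0.8, 0.5, -2.8]
grip_width: 0.0254
```

drive_tool:
  plan:
    - [[0.06,-0.003,0,0,0,0],[0.06,-0.003,0,0,0,0]]

```text
time: 22.15
position: [0.5925, -0.2456, 0.227]
tool_rot: [1.0, -0.026, -0.001, -0.0]
ft_force: [-4.9, -1.6, -1.9]
grip_width: 0.0258
```

drive_tool:
  plan:
    - [[0.06,-0.003,0,0,0,0],[0.06,-0.003,0,0,0,0]]

```text
time: 22.4
position: [0.5945, -0.2456, 0.2267]
tool_rot: [1.0, -0.026, -0.003, -0.001]
ft_force: [-6.0, -1.2, -0.5]
grip_width: 0.0257
```

drive_tool:
  plan:
    - [[0.06,-0.003,0,0,0,0],[0.06,-0.003,0,0,0,0]]

```text
time: 22.65
position: [0.5974, -0.2458, 0.2268]
tool_rot: [1.0, -0.026, -0.003, -0.001]
ft_force: [-7.2, -0.5, -0.9]
grip_width: 0.0256
```

Ejector contact at TCP x ≈ 0.591, 5–7 N. The click should come about 12 mm further, near 0.603.

drive_tool:
  plan:
    - [[0.06,-0.003,0,0,0,0],[0.06,-0.003,0,0,0,0]]

```text
time: 22.9
position: [0.6002, -0.2459, 0.2267]
tool_rot: [1.0, -0.026, -0.004, -0.001]
ft_force: [-7.3, -0.7, -0.9]
grip_width: 0.0255
```

drive_tool:
  plan:
    - [[0.05,-0.003,0,0,0,0],[0.05,-0.003,0,0,0,0]]

```text
time: 23.15
position: [0.6026, -0.2461, 0.2267]
tool_rot: [1.0, -0.026, -0.004, -0.001]
ft_force: [-7.3, -1.1, 0.2]
grip_width: 0.0257
```

drive_tool:
  plan:
    - [[0.04,-0.002,0,0,0,0],[0,0,0,0,0,0]]

```text
time: 23.4
position: [0.6036, -0.2461, 0.2268]
tool_rot: [1.0, -0.026, -0.004, -0.001]
ft_force: [-7.2, -0.9, 0.2]
grip_width: 0.0254
```

drive_tool:
  plan:
    - [[0.04,-0.002,0,0,0,0],[0,0,0,0,0,0]]

```text
time: 23.65
position: [0.6045, -0.2462, 0.2268]
tool_rot: [1.0, -0.026, -0.004, -0.001]
ft_force: [-7.3, -0.9, 1.0]
grip_width: 0.026
```

drive_tool:
  plan:
    - [[0.04,-0.002,0,0,0,0],[0,0,0,0,0,0]]

```text
time: 23.9
position: [0.6055, -0.2462, 0.2267]
tool_rot: [1.0, -0.026, -0.004, -0.001]
ft_force: [-8.1, -0.8, -0.1]
grip_width: 0.0256
```

```bash
python3 - <<'E'
from h import *
s=camera("side"); cv2.imwrite("pics/s9.png",cv2.resize(s[130:190,230:330,::-1],None,fx=8,fy=8,interpolation=0)); print(robot.get_obs()["position"],robot.get_obs()["ft_force"])
def pc(im):
    m,c=mask(im[150:185,280:330],(5,150,100),(25,255,255),5); return c
print(pc(s),pc(cv2.imread("pics/side0.png")[:,:,::-1]),pc(cv2.imread("pics/side6.png")[:,:,::-1]))
E
```

```text
[ 0.60552504 -0.24622135  0.22671535] [-7.28680237 -0.0128553   0.35196762]
[(np.int32(37), [20.9, 18.3], [17, 16, 9, 6])] [(np.int32(38), [20.9, 18.2], [17, 15, 9, 7])] [(np.int32(38), [20.9, 18.2], [17, 15, 9, 7])]
```

View pics/s9.png

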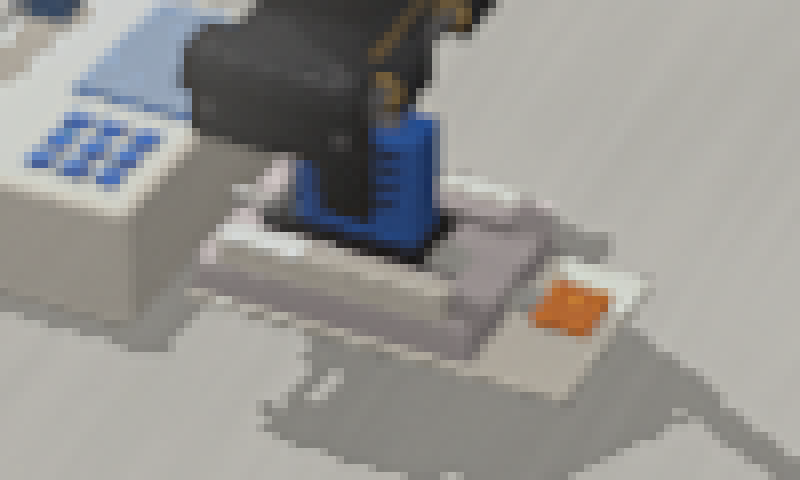

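The pump's pad sits at the same pixel as at the start (row 18.3 against 18.2), so the catch looks up. One more millimetre in, then a back-off test of whether the tooth takes the ejector's load.

drive_tool:
  plan:
    - [[0.04,-0.002,0,0,0,0],[0,0,0,0,0,0]]

```text
time: 24.2
position: [0.6065, -0.2463, 0.2267]
tool_rot: [1.0, -0.026, -0.004, -0.001]
ft_force: [-7.9, -1.4, 0.0]
grip_width: 0.0259
```

drive_tool:
  plan:
    - [[-0.08,0.004,0,0,0,0],[0,0,0,0,0,0]]

```text
time: 24.45
position: [0.6048, -0.2462, 0.2267]
tool_rot: [1.0, -0.026, -0.003, -0.001]
ft_force: [-6.9, -0.6, -1.2]
grip_width: 0.0262
```

drive_tool:
  plan:
    - [[-0.06,0.003,0,0,0,0],[0,0,0,0,0,0]]

```text
time: 24.7
position: [0.6041, -0.2461, 0.2266]
tool_rot: [1.0, -0.026, -0.002, -0.001]
ft_force: [-5.6, 0.1, -3.9]
grip_width: 0.026
```

drive_tool:
  plan:
    - [[-0.06,0.003,0,0,0,0],[0,0,0,0,0,0]]

```text
time: 24.95
position: [0.6035, -0.246, 0.2268]
tool_rot: [1.0, -0.026, -0.0, -0.0]
ft_force: [-2.9, 0.4, -5.6]
grip_width: 0.0259
```

drive_tool:
  plan:
    - [[-0.05,0.003,0,0,0,0],[0,0,0,0,0,0]]

```text
time: 25.2
position: [0.6028, -0.246, 0.2271]
tool_rot: [1.0, -0.026, 0.001, -0.0]
ft_force: [-0.3, 1.0, -7.3]
grip_width: 0.0257
```

The x load fell from −8 N to about 0 with under 4 mm of travel, so the tooth is holding the pack. I'll ease down a touch, then release.

drive_tool:
  plan:
    - [[0,0,-0.02,0,0,0],[0,0,0,0,0,0]]
  force: 5

```text
time: 25.45
position: [0.6028, -0.246, 0.2271]
tool_rot: [1.0, -0.026, 0.001, 0.0]
ft_force: [-0.7, 2.8, -4.7]
grip_width: 0.0259
```

drive_tool:
  plan:
    - [[0,0,0,0,0,0],[0,0,0,0,0,0],[0,0,0,0,0,0],[0,0,0,0,0,0],[0,0,0,0,0,0]]
  grip: 0

```text
time: 26.08
position: [0.6024, -0.2463, 0.2269]
tool_rot: [1.0, -0.026, 0.0, 0.0]
ft_force: [-0.7, -1.0, 0.9]
grip_width: 0.0681
```

```bash
python3 - <<'E'
from h import *
T=tool(); np.save("pics/T10.npy",T); print(robot.get_obs()["grip_width"],robot.get_obs()["ft_force"])
cv2.imwrite("pics/w10.png",camera("wrist")[:,:,::-1])
s=camera("side"); cv2.imwrite("pics/s10.png",cv2.resize(s[130:190,230:330,::-1],None,fx=8,fy=8,interpolation=0))
E
```

```text
0.06814114393677587 [-0.7408021  -0.95881334  0.85566232]
```

View pics/s10.png

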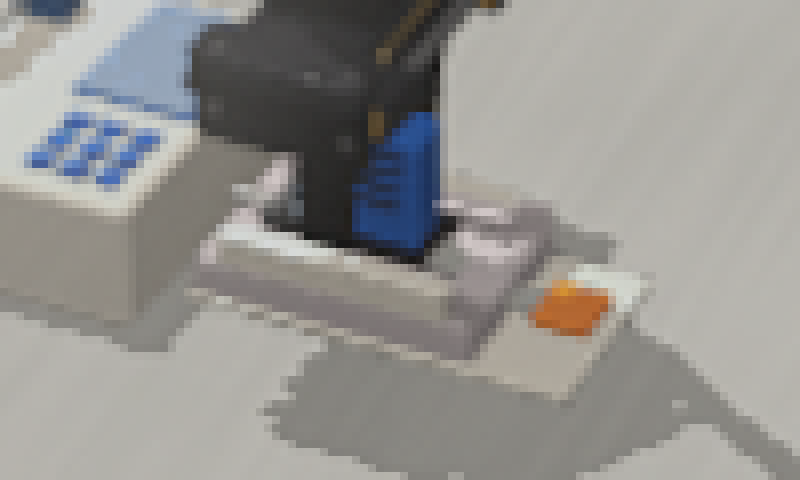

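View pics/w10.png

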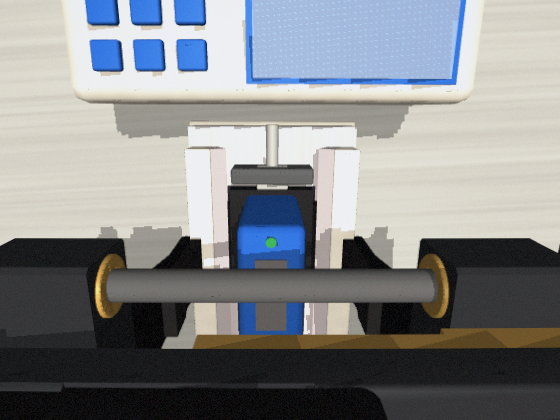

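The pack stayed put on release: its nose is still at row 188 in the wrist view, against the ejector bar. I'll retract upward, then back, for a final look.

drive_tool:
  plan:
    - [[0,0,0.3,0,0,0],[0,0,0.6,0,0,0],[0,0,1,0,0,0],[0,0,1,0,0,0],[0,0,1,0,0,0],[0,0,1,0,0,0],[-0.5,0,1,0,0,0],[-1,0,0.8,0,0,0]]

```text
time: 27.18
position: [0.565, -0.2462, 0.3968]
tool_rot: [1.0, -0.026, 0.002, 0.001]
ft_force: [0.1, -0.0, -0.3]
grip_width: 0.087
```

drive_tool:
  plan:
    - [[-1,0,0.5,0,0,0],[-0.8,0,0.5,0,0,0],[0,0,0,0,0,0],[0,0,0,0,0,0]]

```text
time: 27.68
position: [0.5203, -0.2462, 0.4197]
tool_rot: [1.0, -0.026, 0.001, 0.0]
ft_force: [-0.4, 0.1, 0.4]
grip_width: 0.0867
```

```bash
python3 - <<'E'
from h import *
T=tool(); np.save("pics/T11.npy",T); print(T[:3,3],robot.get_obs()["grip_width"],robot.get_obs()["ft_force"],robot.get_obs()["time"])
im=camera("wrist"); cv2.imwrite("pics/w11.png",im[:,:,::-1])
s=camera("side"); cv2.imwrite("pics/s11.png",s[:,:,::-1])
s0=cv2.imread("pics/side0.png")[:,:,::-1]
pc=lambda im:mask(im[150:185,280:330],(5,150,100),(25,255,255),5)[1]
print(pc(s0),pc(s))
for nm,(x,y,X,Y) in dict(jar=(270,190,305,222),bottle=(215,300,255,350),beaker=(330,122,360,160)).items():
    d=cv2.absdiff(s[y:Y,x:X],s0[y:Y,x:X]); print(nm,d.mean())
for q in mask(im,(100,120,60),(125,255,255),300)[1]: print(q,plane("wrist",q[1],.082,T).round(4))
E
```

```text
[ 0.52030218 -0.24621251  0.41969544] 0.08665178287469075 [-0.37060852  0.06026102  0.44301328] 27.675
[(np.int32(38), [20.9, 18.2], [17, 15, 9, 7])] [(np.int32(39), [20.8, 18.3], [17, 15, 9, 7])]
jar 9.279166666666667
bottle 8.1815
beaker 12.95
(np.int32(1497), [265.9, 92.4], [251, 59, 31, 68]) [ 0.6021 -0.2467  0.082 ]
```

View pics/w11.png

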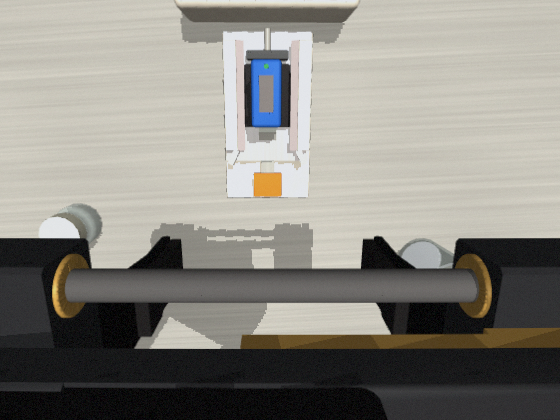

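View pics/s11.png

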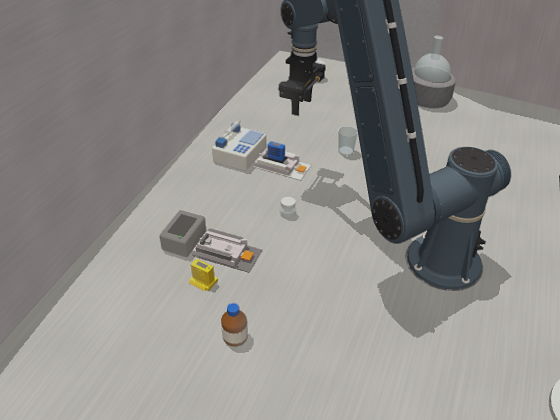

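```bash
python3 - <<'E'
from h import *
robot.hand_in(); print(robot.get_obs()["time"])
E
```

```text
the job is handed in; nothing more can be done
the job is handed in; nothing more can be done
```

The battery pack is in the pump, and the job was handed in at about 28 s of the 70 s allowed. The hand-in gives no verdict, so what follows is from my own checks.

**What I did:** I pressed the charger's pad until it bottomed out at 7.5 N, and the pack popped out about 12 mm. I gripped it, drew it out along the rails and lined it up with the pump's mouth. I then slid it in to about 3 mm past the estimated click. The wrist force peaked at about 8 N during the push, as read at the end of each move. I let go and retreated.

**Last checks:**
- **Latched:** backing off about 4 mm before release took the push from −8 N to about 0, so the pump's tooth was carrying the ejector. The pack did not spring back when I opened the gripper.
- **Position:** the wrist view puts the pack at (0.602, −0.247), within about 1 mm of the pump's home along the rails and sideways.
- **Pump catch:** its pad is back at its starting pixel in the side view (row 18.3, at the start 18.2). The catch is only about 1.3 pixels lower when down, so this check is coarse. I never felt the click itself as a clear force event; the back-off test is the better evidence.
- **Bystanders:** the beaker, bottle and jar look unmoved in the side view. My pixel-difference check on them was inconclusive, because it also picks up changed shadows.

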